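# Ratchet the block press down snug

## Robot

A 6-joint arm with a two-finger parallel gripper is mounted at the origin on the work surface. World frame = base frame: x ahead of the robot, y to its left, z up, the work surface at z = 0. Lengths are in m, angles in rad, forces in N, time in s.
With the tool pointing down it reaches from about 0.35 to 0.925 m from the base axis. Payload 6.4 kg.
Tool frame: the origin (TCP) lies at the very end of the fingers, on their centre line; the grasp point (between the pads) lies 19 mm behind it; x points along the fingers, y is the direction in which the jaws open and shut, and the axes are right-handed (so a half turn about x gives the same grasp; the last joint's range is limited). The gripper opens to 94 mm and grips with 3 to 60 N. Pads are 16 mm wide; open, the fingers measure 119 mm over their backs; the gripper's body (75 mm by 177 mm) begins 78 mm behind the grasp point.
Start: joints at [1.103, 0.245, 1.558, -0, 1.339, -0.174], TCP at [0.188, 0.622, 0.205] pointing down, gripper open.
Joint ranges: [-3.13, 3.13], [-1.02, 2.26], [0.13, 2.54], [-0.95, 4.09], [0.21, 2.88], [-2.74, 2.74]. Speed limits (rad/s): [2.57, 2.57, 3.14, 3.14, 3.14, 3.14].

## Interface

Orientations are given as [roll, pitch, yaw] about the fixed x, y, z axes, in that order (R = Rz(yaw) Ry(pitch) Rx(roll)).
In Python, from bench import * gives the robot as it stands.
- The arm moves only by the tool apply_moves, never from a script. Its argument "rows" is a list of rows, each a list of 5 numbers: the closure, from -1 (fully open) to 1 (shut), then the shift along the world's x, y, z in mm, then the turn about the world's z in degrees. A call has 1 to 12 rows; each row is the pose to reach, as a shift and turn from the pose measured when the call began; what a row does not reach only later rows make up. A row lasts 1/10 s, in which the tool goes at most 50 mm and 8.59 degrees, less where a joint would pass 70% of its speed; a pose out of reach is approached as far as the arm can. A call with a gripper value outside its range is refused whole. The fingers move at their own pace and stop on an object; "force" is the grip in N (left out, the last holds). Time passes only in rows, so rows that repeat a pose let the fingers close. It gives the time, the measured TCP pose, the force and the opening at its end, in the units of the state.
- sense(): the state, without advancing time (a new reading comes with each control period).
- camera(name): name is "side" or "top" or "wrist"; returns the picture (400x640x3 uint8, red, green, blue); there is no depth.
- get_calibration(name): a dict with "fx", "fy", "cx", "cy" (pixels), "R" (3x3) and "t" (3): a world point X has camera coordinates R X + t. Camera axes: x right, y down, z forward; pixel columns grow to the right and rows downward; lengths in m; the calibration is good to about 2 mm. A picture is of the moment at which its call begins: read the wrist's pose just before it. get_calibration takes no time and is no camera call; for the wrist camera it gives the pose at the moment of the call.
- hand_in(): hands the job in, once; it reports no verdict.
The state is a dict: "time": time; "qpos": joint angles; "joint_velocities": joint speeds; "tau": joint torques, N m; "eef_pos": TCP position; "tool_rot": TCP orientation; "contact_force": force on the tool from outside, world axes, zero at the start; "wrist_torque": the same for the moment, N m; "finger_gap": finger opening in m.
Only numpy, scipy, OpenCV 4.12 (cv2) and the standard library are available. Lean on these libraries where they do the work, as an engineer would, in place of code of your own. Each camera call takes 0.05 s, during which the arm holds its last target. There are 200 camera calls.

## Task

A freshly glued printing block lies in the small bench press. Work the red-handled ratchet lever back and forth between its two stop pillars, tightening clockwise seen from above, until the press foot clamps the block firmly, but do not crush its cork; then leave the lever swung back counter-clockwise against its stop and let go. Leave the jars and the spoon where they are.

Things in the scene. Friction and masses are not known exactly. Their poses are not given: they have to be found in the camera images.
- press: Bench press, fixed to the table: aluminium bed 240 x 250 x 20 mm, two side columns, a green head plate 150 x 250 mm (top 145 mm above the table), on it a steel ratchet hub, 116 mm across and 33 mm high, and two steel stop pillars (16 mm thick, top 190 mm above the table) either side of the lever. Origin on the table under the screw axis; -x is the middle of the lever's swing, z up.
- hub (a point): Point on the press's vertical screw axis, 220 mm above the table, level with the middle of the lever's red handle; the handle circles this point at 140 mm. Axes as the press: -x is the middle direction of the lever's swing, z up.
- lever_grip (a point): Middle of the upright round red handle, 24 mm diameter, standing free from 174 to 255 mm above the table on the outer end of a flat steel lever (22 mm wide, top 174 mm above the table), 140 mm from the screw axis. It can be pushed from either side, straddled or gripped.
- lever (a joint): Lever angle (rad): 0 along the press's -x, growing clockwise seen from above (tightening). The pillars block it at -0.58 and +0.58, where the handle goes hard whatever the clamping. Pushed clockwise it drives the screw; counter-clockwise it clicks back over a 24-tooth ratchet, so each drive starts with up to 0.26 rad of idle travel. It stays where it is left.
- spindle: The press screw. Origin on its axis at the head plate's top, z up. It turns clockwise only, 16 mm down a turn. Its rubber foot starts 2.5 to 6 mm above the stack. Driving the moving handle takes about 3 N while the foot is free; after the bite, about 14 N more per radian (less is felt at rest). Firm: 10 to 18 N, best 14 N, clear of the pillars; crushed above 21 N. It cannot be loosened.
- stack: The glued work in the press: plywood boards 150 x 160 mm, cork sheets and a dark wooden printing block, about 60 mm high above the bed, fixed. Origin at the centre of its underside. Its exact height differs each time.
- dye_jar_mid (a point): Middle of a closed orange jar, 70 mm across, 100 mm high, standing beside the press; to be left alone.
- ink_jar_mid (a point): Middle of a closed dark blue jar, 60 mm across, 85 mm high, standing beside the press; to be left alone.
- spoon_grip (a point): Handle of a dark wooden spoon, 190 mm long, lying on the table; to be left alone.

How it is judged:
On the way:
1. the press foot bites firmly on the block (contact force between spindle and stack above 35 N), for 0.2 s.
At the end, for the whole second after the job is handed in: The foot presses on the stack with 35 to 115 N and is at rest, the lever is swung back counter-clockwise to within about 0.13 rad of its stop (joint below -0.45), and the jars and the spoon are within 30 mm of where they stood (contact force between spindle and stack between 35 and 115 N and value of joint lever below -0.45 rad and angular speed of spindle below 0.3 rad/s and distance of each of dye_jar_mid, ink_jar_mid, spoon_grip from where it was at the start of the episode below 0.03 m); the robot touches nothing.
It fails at once if the cork is crushed (foot force above 130 N) (contact force between spindle and stack above 130 N).
It fails at once if a jar is tipped over (angle between any of dye_jar_mid, ink_jar_mid's own z axis and vertical above 0.5 rad).
It also fails if it takes over 70 s, if anything falls off the work surface, if the arm or the gripper's body presses on something with over 40 N, if the wrist force passes 120 N, or if a joint passes its speed limit or range.

## Working session

There is one attempt and no reset: what is moved stays moved. The work goes in short steps, Python scripts to look and compute and a tool call to move; the robot and the scene stay as the last step left them, time stands still between calls to the robot, and variables do not carry over. Pictures are saved under pics/ and viewed, about 8 in all and at most 12, crops included, and the job is handed in when it is done.

Besides the shell and the picture viewer there is one more tool, called as name(argument=value, ...) on one line, values as JSON. apply_moves: Moves the arm, as the interface text tells. Its arguments: {"type":"object","properties":{"rows":{"type":"array","items":{"type":"array","items":{"type":"number"}}},"force":{"type":"number"}},"required":["rows"]}

```bash
mkdir -p pics
python3 - <<'E'
from bench import *
import cv2
s=sense();print(s['time'],s['eef_pos'],s['tool_rot'],s['contact_force'],s['finger_gap'])
for n in ["top","side"]:
    im=camera(n);cv2.imwrite(f"pics/{n}0.png",im[:,:,::-1])
    c=get_calibration(n);print(n,c)
E
```

```text
0.0 [0.18793433 0.6216062  0.20438358] [-1.74470763  1.56889755 -2.03849283] [ 0.03875364 -0.21958444  0.1358807 ] 0.09428638592051437
top {'fx': 403.2626565799581, 'fy': 403.2626565799581, 'cx': 315.9427918645589, 'cy': 195.15806762399467, 'R': array([[ 0.09580194, -0.99539896, -0.00170013],
       [-0.9752135 , -0.09351669, -0.20053245],
       [ 0.1994508 ,  0.02086938, -0.97968559]]), 't': array([-0.06576894,  0.62665281,  0.99688453])}
side {'fx': 411.74126729350627, 'fy': 411.74126729350627, 'cx': 315.14308473220365, 'cy': 198.2058467205855, 'R': array([[ 0.74262038, -0.66961174,  0.0116227 ],
       [-0.59557502, -0.66824917, -0.4457953 ],
       [ 0.30627663,  0.32413449, -0.89505947]]), 't': array([-0.48590859,  0.41394718,  0.96371362])}
```

View pics/top0.png

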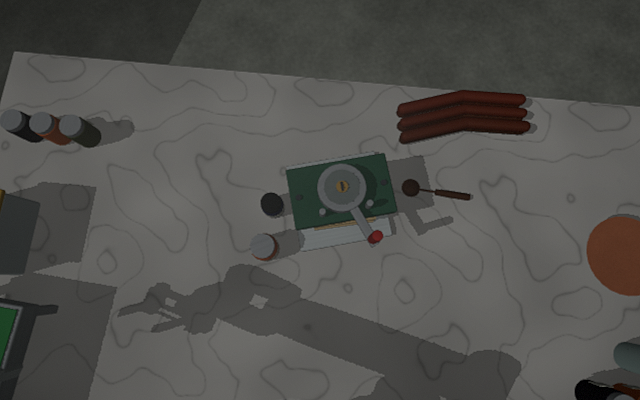

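View pics/side0.png

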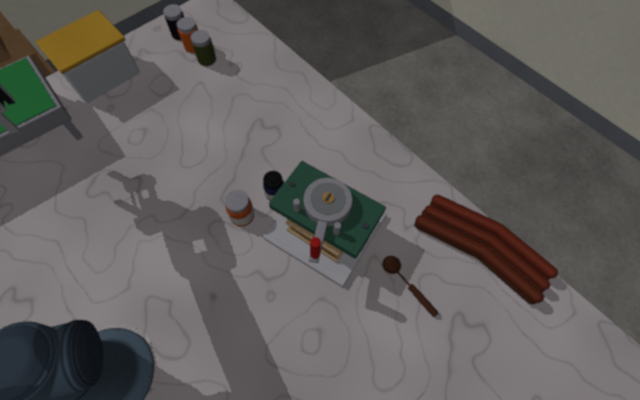

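The top picture shows the green press head around (342,187), with the hub at its centre and the red handle at (376,237). The orange jar is at (264,246), the dark jar at (272,204) and the spoon at (410–470,190). The side view agrees: handle (316,247), hub (328,200).

```bash
cat > h.py <<'E'
from bench import *
import cv2, numpy as np
def ray(n,px,z):
    c=get_calibration(n);d=c['R'].T@np.array([(px[0]-c['cx'])/c['fx'],(px[1]-c['cy'])/c['fy'],1]);o=-c['R'].T@c['t']
    return o+d*(z-o[2])/d[2]
E
python3 - <<'E'
from h import *
for n,hb,rb in [("top",(290,140,400,235),(360,222,390,250)),("side",(265,155,390,255),(300,230,330,265))]:
    im=cv2.imread(f"pics/{n}0.png");hsv=cv2.cvtColor(im,cv2.COLOR_BGR2HSV)
    red=cv2.inRange(hsv,(0,130,50),(6,255,255))|cv2.inRange(hsv,(172,130,50),(180,255,255))
    m=np.zeros_like(red);m[rb[1]:rb[3],rb[0]:rb[2]]=red[rb[1]:rb[3],rb[0]:rb[2]]
    ys,xs=np.nonzero(m);print(n,'red',len(xs),xs.min(),xs.max(),ys.min(),ys.max(),'mid',xs.mean(),ys.mean(),ray(n,(xs.mean(),ys.mean()),.215))
    g=cv2.inRange(hsv,(40,60,20),(90,255,255));m=np.zeros_like(g);m[hb[1]:hb[3],hb[0]:hb[2]]=g[hb[1]:hb[3],hb[0]:hb[2]]
    m=cv2.morphologyEx(m,cv2.MORPH_OPEN,np.ones((3,3)))
    cs=max(cv2.findContours(m,0,2)[0],key=cv2.contourArea);hull=cv2.convexHull(cs)
    P=np.array([ray(n,p[0],.145)[:2] for p in hull],np.float32);r=cv2.minAreaRect(P);print('plate',r);print(cv2.boxPoints(r))
    # hub: grey blob inside
for n,p in [("top",(342,187)),("side",(328,200))]: print('hub',n,ray(n,p,.178))
for n,p in [("top",(322,211)),("top",(366,204)),("side",(297,203)),("side",(337,228))]: print('pillar',ray(n,p,.19))
im=cv2.imread("pics/top0.png")[140:260,240:420];im2=cv2.imread("pics/side0.png")[150:290,220:400]
cv2.imwrite("pics/crop.png",np.hstack([cv2.resize(im,(390,300),interpolation=cv2.INTER_CUBIC),cv2.resize(im2,(386,300),interpolation=cv2.INTER_CUBIC)]))
E
```

```text
top red 132 368 382 230 242 mid 375.17424242424244 236.46212121212122 [ 0.51936032 -0.14730502  0.215     ]
plate ((0.6161984801292419, -0.01355036348104477), (0.148534893989563, 0.13789480924606323), 15.959314346313477)
[[ 0.52583605  0.03231943]
 [ 0.5637509  -0.10026053]
 [ 0.7065609  -0.05942015]
 [ 0.66864604  0.0731598 ]]
side red 178 310 320 237 257 mid 314.814606741573 246.75280898876406 [ 0.52038225 -0.14375191  0.215     ]
plate ((0.6492040157318115, -0.14137697219848633), (0.1523827314376831, 0.09438702464103699), 15.46096420288086)
[[ 0.5631889  -0.11620251]
 [ 0.5883508  -0.2071739 ]
 [ 0.7352191  -0.16655144]
 [ 0.71005726 -0.07558005]]
hub top [ 0.63205417 -0.06702996  0.178     ]
hub side [ 0.63111507 -0.06813614  0.178     ]
pillar [ 0.56875774 -0.02559531  0.19      ]
pillar [ 0.59463571 -0.12473556  0.19      ]
pillar [ 0.56759109 -0.02985328  0.19      ]
pillar [ 0.59394302 -0.13746432  0.19      ]
```

View pics/crop.png

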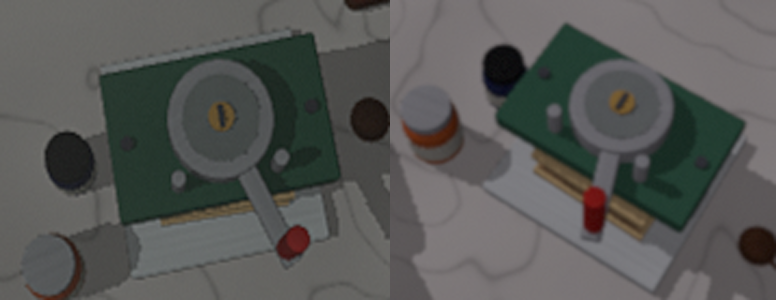

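```bash
cat >> h.py <<'E'
from scipy.spatial.transform import Rotation as Ro
HUB=np.array([.6316,-.0676]); YAW=16.0
def P(th,r=.14):
    a=np.radians(180+YAW)-th; return HUB+r*np.array([np.cos(a),np.sin(a)])
def st():
    s=sense();R=Ro.from_euler('xyz',s['tool_rot']).as_matrix();y=R[:,1];p=s['eef_pos']
    d=p[:2]-HUB;th=np.radians(180+YAW)-(np.arctan2(d[1],d[0])%(2*np.pi))
    jaw=np.degrees(np.arctan2(y[1],y[0]))%180
    t=np.array([np.sin(np.radians(180+YAW)-th),-np.cos(np.radians(180+YAW)-th)]) # clockwise tangent
    f=np.array(s['contact_force']);u=d/np.hypot(*d)
    print('t%.2f p'%s['time'],np.round(p*1000,1),'th %.3f r %.1f'%(th,np.hypot(*d)*1000),'jaw %.1f tang %.1f'%(jaw,np.degrees(np.arctan2(t[1],t[0]))%180),'Ftan %.1f Frad %.1f Fz %.1f'%(f[:2]@t,f[:2]@u,f[2]),'gap %.1f'%(s['finger_gap']*1000),'q6 %.2f'%s['qpos'][5],'tip axis z %.3f'%R[2,0])
    return s
E
python3 - <<'E'
from h import *
s=st()
h=np.array([.520,-.1455]);d=h-HUB;print('lever th',np.radians(180+YAW)-np.arctan2(d[1],d[0])%(2*np.pi))
print((h-s['eef_pos'][:2])*1000)
for n,a,b in [('orange',(264,246),.1),('blue',(272,204),.085)]:print(n,ray('top',a,b))
E
```

```text
t0.10 p [188.  621.7 204.5] th 1.278 r 819.7 jaw 73.2 tang 32.8 Ftan 0.3 Frad -0.8 Fz -0.6 gap 94.2 q6 -0.17 tip axis z -1.000
lever th -0.33014902071372454
[ 332.03673668 -767.17533693]
orange [0.4825874  0.10927438 0.1       ]
blue [0.59189203 0.10392404 0.085     ]
```

apply_moves(rows=[[-1,0,0,40,0],[-1,5,-15,80,0],[-1,25,-60,95,-8],[-1,45,-105,95,-16],[-1,65,-150,95,-24],[-1,85,-195,95,-32],[-1,105,-240,95,-40],[-1,125,-285,95,-48],[-1,145,-330,95,-56],[-1,165,-375,95,-64],[-1,185,-420,95,-72],[-1,205,-465,95,-80]], force=40)

```text
time: 1.3
eef_pos: [0.3931, 0.1548, 0.2993]
tool_rot: [-1.847, 1.569, 2.74]
contact_force: [-0.1, -0.5, 0.8]
finger_gap: 0.094
```

```bash
python3 -c "
from h import *
s=st();print((np.array([.520,-.1455])-s['eef_pos'][:2])*1000)"
```

```text
t1.30 p [393.1 154.8 299.3] th 1.030 r 326.1 jaw 172.9 tang 47.0 Ftan -0.4 Frad -0.3 Fz 0.8 gap 94.0 q6 0.23 tip axis z -1.000
[ 126.91965644 -300.31180534]
```

apply_moves(rows=[[-1,18,-43,0,-7],[-1,36,-86,0,-14],[-1,54,-129,0,-21],[-1,72,-172,0,-28],[-1,90,-215,0,-35],[-1,108,-258,0,-42],[-1,127,-300,0,-48],[-1,127,-300,0,-48],[-1,127,-300,0,-48]])

```text
time: 2.2
eef_pos: [0.5198, -0.1457, 0.2984]
tool_rot: [-1.489, 1.567, 2.26]
contact_force: [0.6, 0.1, -0.0]
finger_gap: 0.0939
```

Run:
```python
from h import *
st()
im=camera("wrist");c=get_calibration("wrist")
red=cv2.inRange(cv2.cvtColor(im,cv2.COLOR_RGB2HSV),(0,130,40),(6,255,255))|cv2.inRange(cv2.cvtColor(im,cv2.COLOR_RGB2HSV),(172,130,40),(180,255,255))
ys,xs=np.nonzero(red);print(len(xs),xs.min(),xs.max(),ys.min(),ys.max(),ray("wrist",(xs.mean(),ys.mean()),.25))
cv2.imwrite("pics/w1.png",im[:,:,::-1])
```

```text
t2.20 p [ 519.8 -145.7  298.4] th -0.330 r 136.3 jaw 124.8 tang 124.9 Ftan -0.3 Frad -0.6 Fz -0.0 gap 93.9 q6 0.48 tip axis z -1.000
3107 146 639 0 232 [ 0.67943192 -0.19484931  0.25      ]
```

View pics/w1.png

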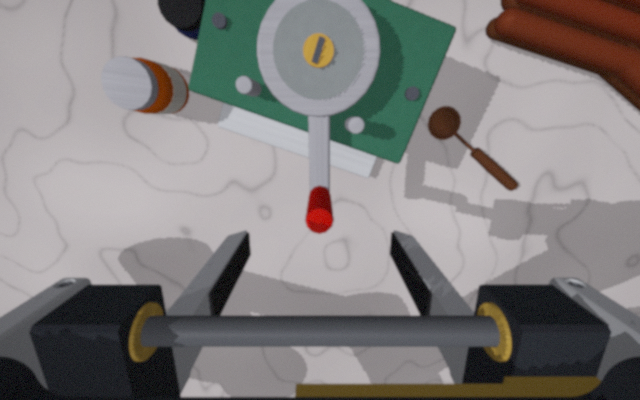

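The wrist view shows the handle top centred between the fingers at (319,220), the hub screw at (319,50), and the pillars at (246,86) and (356,125). The path down is clear.

Run:
```python
from h import *
for n,p,z in [('handle',(319.3,220),.255),('hubtop',(319,51),.178),('pilL',(243,84),.19),('pilR',(356,124),.19),('plc',(455,29),.145),('plc2',(402,161),.145)]:print(n,ray('wrist',p,z))
```

```text
handle [ 0.51764445 -0.14385335  0.255     ]
hubtop [ 0.63245481 -0.06307623  0.178     ]
pilL [ 0.56750096 -0.0223751   0.19      ]
pilR [ 0.59868925 -0.12999724  0.19      ]
plc [ 0.73347479 -0.16150404  0.145     ]
plc2 [ 0.59802556 -0.20301604  0.145     ]
```

apply_moves(rows=[[-1,0,0,-30,0],[-1,0,0,-60,0],[-1,0,0,-92,0],[0.38,0,0,-92,0],[0.38,0,0,-92,0],[0.38,0,0,-92,0],[0.38,0,0,-92,0],[0.38,0,0,-92,0]])

```text
time: 3.05
eef_pos: [0.5204, -0.1451, 0.2083]
tool_rot: [-2.766, 1.569, 0.984]
contact_force: [0.2, -0.0, 0.0]
finger_gap: 0.0576
```

```bash
python3 -c "
from h import *
st()"
```

```text
t3.05 p [ 520.4 -145.1  208.3] th -0.329 r 135.5 jaw 124.9 tang 124.9 Ftan -0.1 Frad -0.2 Fz 0.0 gap 57.6 q6 0.48 tip axis z -1.000
```

```bash
sed -i 's/^HUB=.*/HUB=np.array([.632,-.066]); YAW=16.5/' h.py
cat >> h.py <<'E'
def plan(ths,c=.38):
    s=st();p=s['eef_pos'];R=Ro.from_euler('xyz',s['tool_rot']).as_matrix();y=R[:,1]
    jaw=np.degrees(np.arctan2(y[1],y[0]))
    out=[]
    for th in ths:
        q=(P(th)-p[:2])*1000;tang=90+YAW-np.degrees(th);dt=(tang-jaw+90)%180-90
        out.append([c,round(q[0],1),round(q[1],1),round(208-p[2]*1000,1),round(dt,1)])
    print(out)
E
python3 -c "
from h import *
plan([-.32,-.26,-.18,-.1,-.02,.06,.14,.22,.3,.36,.36,.36])"
```

```text
t3.05 p [ 520.4 -145.1  208.3] th -0.329 r 136.8 jaw 124.9 tang 125.3 Ftan -0.1 Frad -0.2 Fz 0.0 gap 57.6 q6 0.48 tip axis z -1.000
[[0.38, np.float64(-3.3), np.float64(-0.9), np.float64(-0.3), np.float64(-0.0)], [0.38, np.float64(-7.9), np.float64(6.1), np.float64(-0.3), np.float64(-3.5)], [0.38, np.float64(-13.4), np.float64(15.9), np.float64(-0.3), np.float64(-8.1)], [0.38, np.float64(-18.0), np.float64(26.1), np.float64(-0.3), np.float64(-12.7)], [0.38, np.float64(-21.8), np.float64(36.6), np.float64(-0.3), np.float64(-17.2)], [0.38, np.float64(-24.8), np.float64(47.4), np.float64(-0.3), np.float64(-21.8)], [0.38, np.float64(-26.9), np.float64(58.4), np.float64(-0.3), np.float64(-26.4)], [0.38, np.float64(-28.1), np.float64(69.6), np.float64(-0.3), np.float64(-31.0)], [0.38, np.float64(-28.4), np.float64(80.8), np.float64(-0.3), np.float64(-35.6)], [0.38, np.float64(-28.1), np.float64(89.2), np.float64(-0.3), np.float64(-39.0)], [0.38, np.float64(-28.1), np.float64(89.2), np.float64(-0.3), np.float64(-39.0)], [0.38, np.float64(-28.1), np.float64(89.2), np.float64(-0.3), np.float64(-39.0)]]
```

apply_moves(rows=[[0.38,-3,-1,0,0],[0.38,-3,-1,0,0],[0.38,-3,-1,0,0],[0.38,-8,6,0,-3.5],[0.38,-13,16,0,-8],[0.38,-18,26,0,-12.5],[0.38,-22,36.5,0,-17],[0.38,-25,47,0,-22],[0.38,-27,58,0,-26.5],[0.38,-28,70,0,-31],[0.38,-28.5,81,0,-35.5]])

```text
time: 4.15
eef_pos: [0.4915, -0.0648, 0.2084]
tool_rot: [1.772, 1.569, -1.384]
contact_force: [0.1, -3.5, -0.7]
finger_gap: 0.0291
```

```bash
sed -i 's/round(\(q\[.\]\|dt\|208-p\[2\]\*1000\),1)/float(round(\1,1))/g' h.py
python3 - <<'E'
from h import *
plan([.36,.42,.47])
im=camera("top");cv2.imwrite("pics/t2.png",cv2.resize(im[100:300,220:460,::-1],(720,600)))
E
```

```text
t4.15 p [491.5 -64.8 208.4] th 0.297 r 140.5 jaw 89.2 tang 89.5 Ftan -3.5 Frad -0.1 Fz -0.7 gap 29.1 q6 1.23 tip axis z -1.000
[[0.38, 0.8, 8.8, -0.4, -3.3], [0.38, 1.7, 17.2, -0.4, -6.7], [0.38, 2.8, 24.1, -0.4, -9.6]]
```

View pics/t2.png

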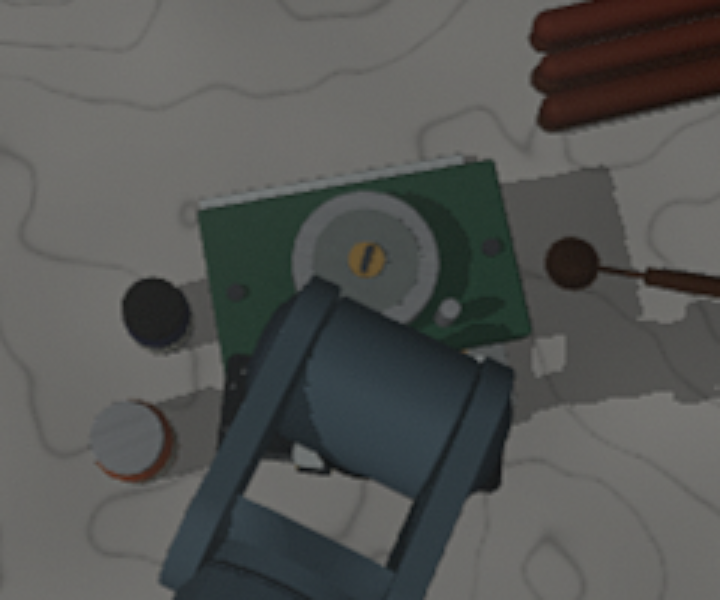

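apply_moves(rows=[[0.38,1,9,0,-3.5],[0.38,2,17,0,-7],[0.38,3,24,0,-9.5],[0.38,3,24,0,-9.5]])

```text
time: 4.6
eef_pos: [0.4946, -0.0387, 0.2083]
tool_rot: [-2.56, 1.57, 0.403]
contact_force: [0.5, -0.0, 0.4]
finger_gap: 0.0289
```

Run:
```python
from h import *
plan([.40,.31,.22,.12,.02,-.08,-.18,-.28,-.38,-.46,-.5,-.5])
```

```text
t4.60 p [494.6 -38.7 208.3] th 0.484 r 140.1 jaw 79.7 tang 78.8 Ftan 0.1 Frad -0.5 Fz 0.4 gap 28.9 q6 1.44 tip axis z -1.000
[[0.38, -1.7, -11.6, -0.3, 3.9], [0.38, -2.6, -24.2, -0.3, 9.0], [0.38, -2.3, -36.8, -0.3, 14.2], [0.38, -0.6, -50.7, -0.3, 19.9], [0.38, 2.4, -64.3, -0.3, 25.6], [0.38, 6.8, -77.6, -0.3, 31.4], [0.38, 12.4, -90.4, -0.3, 37.1], [0.38, 19.4, -102.6, -0.3, 42.8], [0.38, 27.5, -114.0, -0.3, 48.5], [0.38, 34.8, -122.5, -0.3, 53.1], [0.38, 38.6, -126.5, -0.3, 55.4], [0.38, 38.6, -126.5, -0.3, 55.4]]
```

apply_moves(rows=[[0.38,-1.5,-11.5,0,4],[0.38,-2.5,-24,0,9],[0.38,-2.5,-37,0,14],[0.38,-0.5,-51,0,20],[0.38,2.5,-64,0,25.5],[0.38,7,-77.5,0,31.5],[0.38,12.5,-90.5,0,37],[0.38,19.5,-102.5,0,43],[0.38,27.5,-114,0,48.5],[0.38,35,-122.5,0,53],[0.38,38.5,-126.5,0,55.5],[0.38,38.5,-126.5,0,55.5]])

```text
time: 5.8
eef_pos: [0.5334, -0.1659, 0.2081]
tool_rot: [-2.576, 1.569, 1.355]
contact_force: [-0.2, 0.2, 0.3]
finger_gap: 0.0289
```

Run:
```python
from h import *
plan([-.43,-.36,-.29,-.22,-.15,-.08,-.02,.04,.10])
im=camera("top");cv2.imwrite("pics/slot_a.png",im[:,:,::-1])
```

```text
t5.80 p [ 533.4 -165.9  208.1] th -0.504 r 140.3 jaw 135.3 tang 135.4 Ftan 0.3 Frad 0.0 Fz 0.3 gap 28.9 q6 0.28 tip axis z -1.000
[[0.38, -6.8, 7.8, -0.1, -4.1], [0.38, -13.0, 15.4, -0.1, -8.1], [0.38, -18.7, 23.4, -0.1, -12.2], [0.38, -23.7, 31.8, -0.1, -16.2], [0.38, -28.2, 40.5, -0.1, -20.2], [0.38, -32.0, 49.5, -0.1, -24.2], [0.38, -34.8, 57.4, -0.1, -27.6], [0.38, -37.1, 65.5, -0.1, -31.1], [0.38, -38.9, 73.7, -0.1, -34.5]]
```

apply_moves(rows=[[0.38,-7,8,0,-4],[0.38,-13,15.5,0,-8],[0.38,-18.5,23.5,0,-12],[0.38,-23.5,32,0,-16],[0.38,-28,40.5,0,-20],[0.38,-32,49.5,0,-24]])

```text
time: 6.45
eef_pos: [0.5012, -0.1163, 0.208]
tool_rot: [2.634, 1.569, -0.141]
contact_force: [2.4, -2.4, -1.9]
finger_gap: 0.0293
```

Run:
```python
from h import *
plan([-.03,.03,.09,.15,.21])
```

```text
t6.45 p [ 501.2 -116.3  208. ] th -0.079 r 140.2 jaw 111.0 tang 111.0 Ftan -3.1 Frad -1.4 Fz -1.9 gap 29.3 q6 0.75 tip axis z -1.000
[[0.38, -2.1, 6.5, -0.0, -2.8], [0.38, -4.5, 14.6, -0.0, -6.3], [0.38, -6.4, 22.8, -0.0, -9.7], [0.38, -7.8, 31.0, -0.0, -13.1], [0.38, -8.7, 39.4, -0.0, -16.6]]
```

apply_moves(rows=[[0.38,-2,6.5,0,-3],[0.38,-4.5,14.5,0,-6.5],[0.38,-6.5,23,0,-9.5]])

```text
time: 6.75
eef_pos: [0.4945, -0.0937, 0.208]
tool_rot: [2.236, 1.567, -0.707]
contact_force: [-0.0, -3.5, -0.0]
finger_gap: 0.0291
```

Run:
```python
from h import *
plan([.13,.19,.25,.31,.37,.43,.49])
```

```text
t6.75 p [494.5 -93.7 208. ] th 0.089 r 140.3 jaw 101.4 tang 101.4 Ftan -3.4 Frad 0.7 Fz -0.0 gap 29.1 q6 0.96 tip axis z -1.000
[[0.38, -0.7, 5.7, -0.0, -2.4], [0.38, -1.8, 14.0, -0.0, -5.8], [0.38, -2.4, 22.4, -0.0, -9.2], [0.38, -2.4, 30.8, -0.0, -12.7], [0.38, -2.0, 39.2, -0.0, -16.1], [0.38, -1.1, 47.5, -0.0, -19.5], [0.38, 0.4, 55.8, -0.0, -23.0]]
```

apply_moves(rows=[[0.38,-1,5.5,0,-2.5],[0.38,-2,14,0,-6],[0.38,-2.5,22.5,0,-9]])

```text
time: 7.05
eef_pos: [0.4916, -0.0716, 0.208]
tool_rot: [2.002, 1.566, -1.1]
contact_force: [0.1, -2.9, -0.8]
finger_gap: 0.0291
```

Run:
```python
from h import *
plan([.31,.37,.43,.49])
```

```text
t7.05 p [491.6 -71.6 208. ] th 0.248 r 140.5 jaw 92.3 tang 92.3 Ftan -2.9 Frad -0.0 Fz -0.8 gap 29.1 q6 1.16 tip axis z -1.000
[[0.38, 0.4, 8.7, -0.0, -3.5], [0.38, 0.9, 17.1, -0.0, -7.0], [0.38, 1.8, 25.4, -0.0, -10.4], [0.38, 3.3, 33.7, -0.0, -13.8]]
```

apply_moves(rows=[[0.38,0.5,8.5,0,-3.5],[0.38,1,17,0,-7],[0.38,2,25.5,0,-10.5]])

```text
time: 7.35
eef_pos: [0.4928, -0.0464, 0.208]
tool_rot: [1.725, 1.564, -1.563]
contact_force: [-3.1, -2.8, 1.1]
finger_gap: 0.0294
```

Run:
```python
from h import *
plan([.49,.49,.39,.29,.19,.09,-.01,-.11,-.21,-.31,-.41,-.5])
```

```text
t7.35 p [492.8 -46.4 208. ] th 0.428 r 140.6 jaw 81.6 tang 82.0 Ftan -3.2 Frad 2.7 Fz 1.1 gap 29.4 q6 1.40 tip axis z -1.000
[[0.38, 2.1, 8.5, 0.0, -3.2], [0.38, 2.1, 8.5, 0.0, -3.2], [0.38, -0.0, -5.4, 0.0, 2.5], [0.38, -0.8, -19.3, 0.0, 8.3], [0.38, -0.1, -33.3, 0.0, 14.0], [0.38, 2.0, -47.1, 0.0, 19.7], [0.38, 5.4, -60.7, 0.0, 25.5], [0.38, 10.2, -73.9, 0.0, 31.2], [0.38, 16.2, -86.5, 0.0, 36.9], [0.38, 23.5, -98.4, 0.0, 42.6], [0.38, 32.0, -109.6, 0.0, 48.4], [0.38, 40.5, -118.9, 0.0, 53.5]]
```

apply_moves(rows=[[0.38,2,8.5,0,-3],[0.38,0,-5.5,0,2.5],[0.38,-1,-19.5,0,8.5],[0.38,0,-33.5,0,14],[0.38,2,-47,0,19.5],[0.38,5.5,-60.5,0,25.5],[0.38,10,-74,0,31],[0.38,16,-86.5,0,37],[0.38,23.5,-98.5,0,42.5],[0.38,32,-109.5,0,48.5],[0.38,40.5,-119,0,53.5],[0.38,40.5,-119,0,53.5]])

```text
time: 8.55
eef_pos: [0.5336, -0.166, 0.2079]
tool_rot: [1.744, 1.564, -0.611]
contact_force: [0.4, -0.8, -0.1]
finger_gap: 0.0291
```

Run:
```python
from h import *
plan([-.44,-.38,-.32,-.26,-.20,-.14,-.08])
```

```text
t8.55 p [ 533.6 -166.   207.9] th -0.505 r 140.3 jaw 135.1 tang 135.5 Ftan -0.9 Frad 0.3 Fz -0.1 gap 29.1 q6 0.28 tip axis z -1.000
[[0.38, -6.1, 6.9, 0.1, -3.4], [0.38, -11.5, 13.3, 0.1, -6.8], [0.38, -16.5, 20.0, 0.1, -10.2], [0.38, -21.1, 27.1, 0.1, -13.7], [0.38, -25.2, 34.4, 0.1, -17.1], [0.38, -28.9, 41.9, 0.1, -20.5], [0.38, -32.2, 49.7, 0.1, -24.0]]
```

apply_moves(rows=[[0.38,-6,7,0,-3.5],[0.38,-11.5,13.5,0,-7],[0.38,-16.5,20,0,-10],[0.38,-21,27,0,-13.5],[0.38,-25,34.5,0,-17]])

```text
time: 9.05
eef_pos: [0.5081, -0.1315, 0.2079]
tool_rot: [1.691, 1.562, -0.966]
contact_force: [2.1, -2.8, -2.3]
finger_gap: 0.029
```

Run:
```python
from h import *
plan([-.14,-.08,-.02])
```

```text
t9.05 p [ 508.1 -131.5  207.9] th -0.199 r 140.2 jaw 117.8 tang 117.9 Ftan -3.5 Frad -0.5 Fz -2.3 gap 29.0 q6 0.62 tip axis z -1.000
[[0.38, -3.5, 7.4, 0.1, -3.3], [0.38, -6.7, 15.2, 0.1, -6.7], [0.38, -9.5, 23.1, 0.1, -10.2]]
```

apply_moves(rows=[[0.38,-3.5,7.5,0,-3.5],[0.38,-6.5,15,0,-6.5],[0.38,-9.5,23,0,-10]])

```text
time: 9.35
eef_pos: [0.4982, -0.1084, 0.2079]
tool_rot: [1.704, 1.56, -1.132]
contact_force: [2.2, -3.1, -1.9]
finger_gap: 0.0293
```

Run:
```python
from h import *
plan([.04,.10,.16])
```

```text
t9.35 p [ 498.2 -108.4  207.9] th -0.019 r 140.4 jaw 107.5 tang 107.6 Ftan -3.6 Frad -1.1 Fz -1.9 gap 29.3 q6 0.83 tip axis z -1.000
[[0.38, -1.9, 8.1, 0.1, -3.3], [0.38, -3.7, 16.3, 0.1, -6.8], [0.38, -5.0, 24.5, 0.1, -10.2]]
```

apply_moves(rows=[[0.38,-2,8,0,-3.5],[0.38,-3.5,16.5,0,-7],[0.38,-5,24.5,0,-10]])

```text
time: 9.65
eef_pos: [0.4925, -0.0839, 0.2079]
tool_rot: [1.67, 1.559, -1.344]
contact_force: [0.6, -3.3, -1.9]
finger_gap: 0.0293
```

Run:
```python
from h import *
plan([.22,.28,.34])
```

```text
t9.65 p [492.5 -83.9 207.9] th 0.161 r 140.6 jaw 97.3 tang 97.3 Ftan -3.3 Frad -0.2 Fz -1.9 gap 29.3 q6 1.06 tip axis z -1.000
[[0.38, -0.2, 8.4, 0.1, -3.4], [0.38, -0.5, 16.8, 0.1, -6.8], [0.38, -0.3, 25.2, 0.1, -10.3]]
```

apply_moves(rows=[[0.38,0,8.5,0,-3.5],[0.38,-0.5,17,0,-7],[0.38,-0.5,25,0,-10.5]])

```text
time: 9.95
eef_pos: [0.4915, -0.0589, 0.2078]
tool_rot: [1.686, 1.557, -1.516]
contact_force: [1.1, -2.6, -1.3]
finger_gap: 0.0293
```

Run:
```python
from h import *
plan([.40,.44,.49])
```

```text
t9.95 p [491.5 -58.9 207.8] th 0.339 r 140.7 jaw 86.5 tang 87.1 Ftan -2.5 Frad -1.2 Fz -1.3 gap 29.3 q6 1.29 tip axis z -1.000
[[0.38, 1.4, 8.5, 0.2, -3.0], [0.38, 2.1, 14.1, 0.2, -5.3], [0.38, 3.4, 21.0, 0.2, -8.1]]
```

apply_moves(rows=[[0.38,1,8.5,0,-3.5],[0.38,2,15,0,-5.5],[0.38,3.5,22,0,-8]])

```text
time: 10.25
eef_pos: [0.4938, -0.0372, 0.2078]
tool_rot: [1.602, 1.554, -1.743]
contact_force: [-2.9, -3.9, 1.3]
finger_gap: 0.0291
```

Run:
```python
from h import *
plan([.49,.39,.29,.19,.09,-.01,-.11,-.21,-.31,-.41,-.5])
im=camera("top");cv2.imwrite("pics/slot_b.png",im[:,:,::-1])
a,b=[cv2.resize(cv2.imread(f"pics/{n}.png")[165:215,315:370],(385,350),interpolation=cv2.INTER_CUBIC) for n in("slot_a","slot_b")]
cv2.imwrite("pics/slots.png",np.hstack([a,b]))
```

```text
t10.25 p [493.8 -37.2 207.8] th 0.493 r 141.1 jaw 78.3 tang 78.2 Ftan -4.4 Frad 2.1 Fz 1.3 gap 29.1 q6 1.48 tip axis z -1.000
[[0.38, 1.0, -0.7, 0.2, 0.1], [0.38, -1.1, -14.5, 0.2, 5.8], [0.38, -1.8, -28.5, 0.2, 11.6], [0.38, -1.2, -42.5, 0.2, 17.3], [0.38, 0.9, -56.3, 0.2, 23.0], [0.38, 4.3, -69.9, 0.2, 28.7], [0.38, 9.1, -83.0, 0.2, 34.5], [0.38, 15.2, -95.7, 0.2, 40.2], [0.38, 22.5, -107.6, 0.2, 45.9], [0.38, 30.9, -118.8, 0.2, 51.7], [0.38, 39.4, -128.0, 0.2, 56.8]]
```

View pics/slots.png

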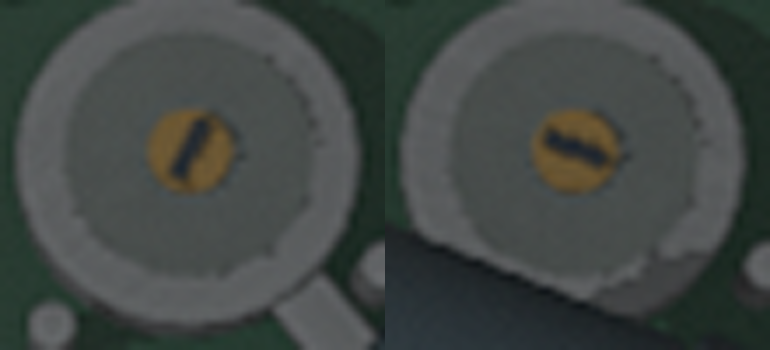

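apply_moves(rows=[[0.38,-1,-14.5,0,6],[0.38,-2,-28.5,0,11.5],[0.38,-1,-42.5,0,17.5],[0.38,1,-56.5,0,23],[0.38,4.5,-70,0,28.5],[0.38,9,-83,0,34.5],[0.38,15,-95.5,0,40],[0.38,22.5,-107.5,0,46],[0.38,31,-119,0,51.5],[0.38,39.5,-128,0,57],[0.38,39.5,-128,0,57]])

```text
time: 11.4
eef_pos: [0.5337, -0.1647, 0.2077]
tool_rot: [1.628, 1.555, -0.724]
contact_force: [-0.4, 0.3, 0.1]
finger_gap: 0.029
```

Run:
```python
from h import *
plan([-.44,-.38,-.32,-.26,-.20,-.14,-.08])
```

```text
t11.40 p [ 533.7 -164.7  207.7] th -0.499 r 139.3 jaw 135.2 tang 135.1 Ftan 0.5 Frad 0.1 Fz 0.1 gap 29.0 q6 0.28 tip axis z -1.000
[[0.38, -6.2, 5.6, 0.3, -3.5], [0.38, -11.6, 12.0, 0.3, -6.9], [0.38, -16.6, 18.7, 0.3, -10.4], [0.38, -21.2, 25.8, 0.3, -13.8], [0.38, -25.3, 33.1, 0.3, -17.3], [0.38, -29.0, 40.6, 0.3, -20.7], [0.38, -32.3, 48.3, 0.3, -24.1]]
```

apply_moves(rows=[[0.38,-6,5.5,0,-3.5],[0.38,-11.5,12,0,-7],[0.38,-16.5,18.5,0,-10.5],[0.38,-21,26,0,-14],[0.38,-25.5,33,0,-17]])

```text
time: 11.9
eef_pos: [0.5082, -0.1317, 0.2077]
tool_rot: [1.686, 1.552, -0.969]
contact_force: [3.9, -2.4, -3.2]
finger_gap: 0.0292
```

Run:
```python
from h import *
plan([-.14,-.08,-.02])
```

```text
t11.90 p [ 508.2 -131.7  207.7] th -0.200 r 140.2 jaw 117.9 tang 117.9 Ftan -3.9 Frad -2.3 Fz -3.2 gap 29.2 q6 0.62 tip axis z -1.000
[[0.38, -3.5, 7.6, 0.3, -3.4], [0.38, -6.8, 15.3, 0.3, -6.8], [0.38, -9.6, 23.2, 0.3, -10.3]]
```

apply_moves(rows=[[0.38,-3.5,7.5,0,-3.5],[0.38,-7,15,0,-7]])

```text
time: 12.1
eef_pos: [0.5014, -0.1167, 0.2078]
tool_rot: [1.763, 1.548, -1.019]
contact_force: [3.7, -3.0, -2.3]
finger_gap: 0.0292
```

Run:
```python
from h import *
plan([-.02,.04,.1])
```

```text
t12.10 p [ 501.4 -116.7  207.8] th -0.082 r 140.2 jaw 110.6 tang 111.2 Ftan -4.2 Frad -2.4 Fz -2.3 gap 29.2 q6 0.77 tip axis z -1.000
[[0.38, -2.8, 8.3, 0.2, -3.0], [0.38, -5.1, 16.4, 0.2, -6.4], [0.38, -6.9, 24.6, 0.2, -9.8]]
```

apply_moves(rows=[[0.38,-3,8.5,0,-3],[0.38,-5,16.5,0,-6.5]])

```text
time: 12.3
eef_pos: [0.4961, -0.1007, 0.2077]
tool_rot: [1.779, 1.545, -1.122]
contact_force: [3.0, -7.2, -3.0]
finger_gap: 0.0293
```

Run:
```python
from h import *
plan([.1,.16,.22])
```

```text
t12.30 p [ 496.1 -100.7  207.7] th 0.038 r 140.2 jaw 103.8 tang 104.3 Ftan -7.7 Frad -1.1 Fz -3.0 gap 29.3 q6 0.92 tip axis z -1.000
[[0.38, -1.7, 8.5, 0.3, -3.0], [0.38, -3.0, 16.8, 0.3, -6.5], [0.38, -3.8, 25.2, 0.3, -9.9]]
```

apply_moves(rows=[[0.38,-2,8.5,0,-3],[0.38,-3,17,0,-6.5]])

```text
time: 12.5
eef_pos: [0.4928, -0.0845, 0.2077]
tool_rot: [1.788, 1.54, -1.231]
contact_force: [2.1, -8.0, -3.6]
finger_gap: 0.0293
```

Run:
```python
from h import *
plan([.22,.28,.34])
```

```text
t12.50 p [492.8 -84.5 207.7] th 0.156 r 140.4 jaw 97.0 tang 97.6 Ftan -8.2 Frad -1.0 Fz -3.6 gap 29.3 q6 1.07 tip axis z -1.000
[[0.38, -0.5, 9.0, 0.3, -3.1], [0.38, -0.8, 17.4, 0.3, -6.5], [0.38, -0.7, 25.8, 0.3, -10.0]]
```

apply_moves(rows=[[0.38,-0.5,9,0,-3],[0.38,-0.5,17.5,0,-6.5]])

```text
time: 12.7
eef_pos: [0.4916, -0.0681, 0.2076]
tool_rot: [1.76, 1.536, -1.379]
contact_force: [-1.3, -8.6, -2.6]
finger_gap: 0.0292
```

Run:
```python
from h import *
plan([.34,.40,.46])
```

```text
t12.70 p [491.6 -68.1 207.6] th 0.273 r 140.5 jaw 90.2 tang 90.9 Ftan -8.6 Frad 1.4 Fz -2.6 gap 29.2 q6 1.23 tip axis z -0.999
[[0.38, 0.6, 9.4, 0.4, -3.2], [0.38, 1.3, 17.7, 0.4, -6.6], [0.38, 2.5, 26.0, 0.4, -10.0]]
```

apply_moves(rows=[[0.38,0.5,9.5,0,-3],[0.38,1.5,17.5,0,-6.5]])

```text
time: 12.9
eef_pos: [0.4921, -0.0519, 0.2075]
tool_rot: [1.736, 1.531, -1.521]
contact_force: [-2.2, -9.2, -1.7]
finger_gap: 0.0297
```

Run:
```python
from h import *
plan([.44,.48,.5])
```

```text
t12.90 p [492.1 -51.9 207.5] th 0.389 r 140.6 jaw 83.4 tang 84.2 Ftan -9.4 Frad 1.3 Fz -1.7 gap 29.7 q6 1.38 tip axis z -0.999
[[0.38, 1.5, 7.1, 0.5, -2.1], [0.38, 2.5, 12.6, 0.5, -4.4], [0.38, 3.1, 15.3, 0.5, -5.5]]
```

apply_moves(rows=[[0.38,1.5,8.5,0,-3],[0.38,3,15.5,0,-5.5]])

```text
time: 13.1
eef_pos: [0.494, -0.0379, 0.2074]
tool_rot: [1.721, 1.525, -1.637]
contact_force: [-2.6, -9.7, -0.7]
finger_gap: 0.0294
```

Run:
```python
from h import *
plan([.5,.4,.3,.2,.1,0,-.1,-.2,-.3,-.4,-.5])
im=camera("top");cv2.imwrite("pics/slot_c.png",cv2.resize(im[165:215,315:370,::-1],(385,350),interpolation=cv2.INTER_CUBIC))
```

```text
t13.10 p [494.  -37.9 207.4] th 0.489 r 140.8 jaw 77.6 tang 78.5 Ftan -10.0 Frad 0.6 Fz -0.7 gap 29.4 q6 1.52 tip axis z -0.999
[[0.38, 1.1, 1.3, 0.6, 0.3], [0.38, -1.2, -12.5, 0.6, 6.0], [0.38, -2.0, -26.4, 0.6, 11.7], [0.38, -1.5, -40.4, 0.6, 17.5], [0.38, 0.4, -54.3, 0.6, 23.2], [0.38, 3.7, -67.9, 0.6, 28.9], [0.38, 8.4, -81.1, 0.6, 34.6], [0.38, 14.3, -93.8, 0.6, 40.4], [0.38, 21.5, -105.8, 0.6, 46.1], [0.38, 29.8, -117.0, 0.6, 51.8], [0.38, 39.2, -127.4, 0.6, 57.6]]
```

View pics/slot_c.png

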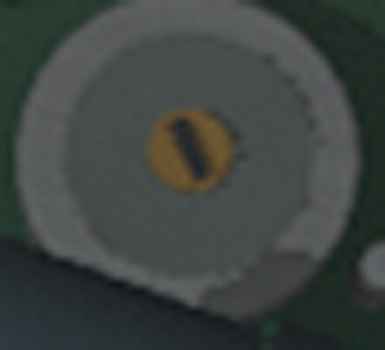

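apply_moves(rows=[[0.38,-1,-12.5,0,6],[0.38,-2,-26.5,0,11.5],[0.38,-1.5,-40.5,0,17.5],[0.38,0.5,-54.5,0,23],[0.38,3.5,-68,0,29],[0.38,8.5,-81,0,34.5],[0.38,14.5,-94,0,40.5],[0.38,21.5,-106,0,46],[0.38,30,-117,0,52],[0.38,39,-127.5,0,57.5],[0.38,39,-127.5,0,57.5]])

```text
time: 14.25
eef_pos: [0.5331, -0.1646, 0.2074]
tool_rot: [1.725, 1.526, -0.633]
contact_force: [-0.2, 0.1, -0.1]
finger_gap: 0.0294
```

Run:
```python
from h import *
plan([-.44,-.38,-.32,-.26,-.20,-.14,-.08])
```

```text
t14.25 p [ 533.1 -164.6  207.4] th -0.496 r 139.6 jaw 134.9 tang 134.9 Ftan 0.3 Frad 0.1 Fz -0.1 gap 29.4 q6 0.29 tip axis z -0.999
[[0.38, -5.7, 5.4, 0.6, -3.2], [0.38, -11.1, 11.9, 0.6, -6.6], [0.38, -16.1, 18.6, 0.6, -10.0], [0.38, -20.6, 25.7, 0.6, -13.5], [0.38, -24.8, 32.9, 0.6, -16.9], [0.38, -28.5, 40.5, 0.6, -20.3], [0.38, -31.8, 48.2, 0.6, -23.8]]
```

apply_moves(rows=[[0.38,-5.5,5.5,0.5,-3],[0.38,-11,12,0.5,-6.5],[0.38,-16,18.5,0.5,-10],[0.38,-20.5,25.5,0.5,-13.5],[0.38,-25,33,0.5,-17]])

```text
time: 14.75
eef_pos: [0.5088, -0.1323, 0.208]
tool_rot: [1.755, 1.52, -0.907]
contact_force: [8.6, -6.9, -6.8]
finger_gap: 0.0293
```

Run:
```python
from h import *
plan([-.14,-.08,-.02])
```

```text
t14.75 p [ 508.8 -132.3  208. ] th -0.206 r 139.9 jaw 117.5 tang 118.3 Ftan -10.1 Frad -4.3 Fz -6.8 gap 29.3 q6 0.64 tip axis z -0.999
[[0.38, -4.2, 8.2, 0.0, -3.0], [0.38, -7.5, 15.9, 0.0, -6.4], [0.38, -10.2, 23.8, 0.0, -9.8]]
```

apply_moves(rows=[[0.38,-4,8,0,-3],[0.38,-7.5,16,0,-6.5]])

```text
time: 14.95
eef_pos: [0.5019, -0.1173, 0.2079]
tool_rot: [1.78, 1.514, -1.002]
contact_force: [7.4, -10.0, -7.6]
finger_gap: 0.0295
```

Run:
```python
from h import *
plan([-.02,.04,.1])
```

```text
t14.95 p [ 501.9 -117.3  207.9] th -0.087 r 139.9 jaw 110.6 tang 111.5 Ftan -12.1 Frad -3.2 Fz -7.6 gap 29.5 q6 0.79 tip axis z -0.998
[[0.38, -3.3, 8.8, 0.1, -3.0], [0.38, -5.6, 16.9, 0.1, -6.4], [0.38, -7.4, 25.1, 0.1, -9.8]]
```

apply_moves(rows=[[0.38,-3,8.5,0,-3],[0.38,-5,14.5,0,-5.5]])

```text
time: 15.15
eef_pos: [0.4973, -0.1038, 0.2078]
tool_rot: [1.805, 1.507, -1.079]
contact_force: [7.2, -8.8, -7.0]
finger_gap: 0.0293
```

Run:
```python
from h import *
plan([-.08,-.18,-.28,-.38,-.48,-.53,-.56,-.58])
```

```text
t15.15 p [ 497.3 -103.8  207.8] th 0.014 r 139.9 jaw 104.8 tang 105.7 Ftan -10.4 Frad -4.6 Fz -7.0 gap 29.3 q6 0.92 tip axis z -0.998
[[0.38, 4.1, -12.6, 0.2, 6.3], [0.38, 9.7, -25.4, 0.2, 12.1], [0.38, 16.7, -37.5, 0.2, 17.8], [0.38, 24.8, -48.9, 0.2, 23.5], [0.38, 34.0, -59.5, 0.2, 29.2], [0.38, 39.0, -64.4, 0.2, 32.1], [0.38, 42.1, -67.2, 0.2, 33.8], [0.38, 44.2, -69.0, 0.2, 35.0]]
```

apply_moves(rows=[[0.38,4,-12.5,0,6.5],[0.38,9.5,-25.5,0,12],[0.38,16.5,-37.5,0,18],[0.38,25,-49,0,23.5],[0.38,34,-59.5,0,29],[0.38,39,-64.5,0,32],[0.38,41.5,-66.5,0,33.5],[0.38,41.5,-66.5,0,33.5]])

```text
time: 15.95
eef_pos: [0.5385, -0.1698, 0.2077]
tool_rot: [1.806, 1.507, -0.495]
contact_force: [0.3, -0.0, 0.1]
finger_gap: 0.029
```

Run:
```python
from h import *
plan([-.57,-.59,-.54])
```

```text
t15.95 p [ 538.5 -169.8  207.7] th -0.550 r 139.7 jaw 138.1 tang 138.0 Ftan -0.2 Frad -0.2 Fz 0.1 gap 29.0 q6 0.22 tip axis z -0.998
[[0.38, 1.9, -2.1, 0.3, 1.0], [0.38, 4.1, -3.9, 0.3, 2.2], [0.38, -1.2, 0.7, 0.3, -0.7]]
```

apply_moves(rows=[[0.38,1.5,-1.5,0,1],[0.38,1.5,-1.5,0,1],[0.38,0,0,0,0],[-1,0,0,0,0],[-1,0,0,0,0],[-1,0,0,0,0],[-1,0,0,0,0],[-1,0,0,25,0],[-1,0,0,60,0],[-1,0,0,95,0],[-1,0,0,120,0]])

```text
time: 17.05
eef_pos: [0.539, -0.1701, 0.3305]
tool_rot: [1.806, 1.504, -0.495]
contact_force: [0.5, -1.1, 0.4]
finger_gap: 0.09
```

apply_moves(rows=[[-1,-30,10,10,0],[-1,-65,25,20,0],[-1,-100,40,20,0],[-1,-120,50,20,0],[-1,-120,50,20,0]])

```text
time: 17.55
eef_pos: [0.418, -0.1194, 0.3513]
tool_rot: [1.805, 1.502, -0.496]
contact_force: [0.2, -0.6, -0.3]
finger_gap: 0.094
```

Run:
```python
from h import *
st()
for n in ["top","side"]:cv2.imwrite(f"pics/{n}9.png",camera(n)[:,:,::-1])
a=cv2.imread("pics/top9.png")[130:270,230:480];b=cv2.imread("pics/side9.png")[140:330,210:450]
cv2.imwrite("pics/fin.png",np.hstack([cv2.resize(x,(400,320),interpolation=cv2.INTER_CUBIC) for x in(a,b)]))
```

```text
t17.55 p [ 418.  -119.4  351.3] th 0.043 r 220.6 jaw 138.1 tang 104.0 Ftan -0.6 Frad -0.0 Fz -0.3 gap 94.0 q6 0.19 tip axis z -0.998
```

View pics/fin.png

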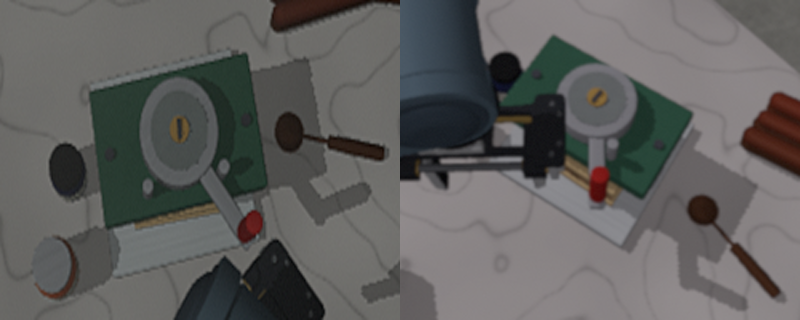

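Run:
```python
from h import *
im=cv2.imread("pics/top9.png");hsv=cv2.cvtColor(im,cv2.COLOR_BGR2HSV)
m=(cv2.inRange(hsv,(0,130,50),(6,255,255))|cv2.inRange(hsv,(172,130,50),(180,255,255)))
ys,xs=np.nonzero(m[210:245,372:402]);p=ray("top",(xs.mean()+372,ys.mean()+210),.215)[:2];d=p-HUB
print(p,'lever th',np.radians(180+YAW)-np.arctan2(d[1],d[0])%(2*np.pi))
a=cv2.imread("pics/top0.png")
for n,(x0,y0,x1,y1) in dict(orange=(248,230,280,262),blue=(258,190,284,218),spoon=(398,175,474,202)).items():
    r=cv2.matchTemplate(im[y0-8:y1+8,x0-8:x1+8],a[y0:y1,x0:x1],cv2.TM_CCOEFF_NORMED);_,v,_,l=cv2.minMaxLoc(r);print(n,v,l[0]-8,l[1]-8)
```

```text
[ 0.53909555 -0.16975933] lever th -0.5525579878208338
orange 0.9979695677757263 0 0
blue 0.9989662766456604 0 0
spoon 0.9990585446357727 0 0
```

```bash
python3 -c "
from bench import *
print(hand_in())"
```

```text
the job is handed in; nothing more can be done
None
```

I clamped the block in five clockwise strokes, swung the lever back against its counter-clockwise side, released it and handed the job in. The hand-in returned no verdict.

- **Lever:** the last picture puts it at about -0.55 rad, inside the -0.45 limit. The gripper is open and well clear of everything.
- **Jars and spoon:** comparing the top view before and after shows no shift of either jar or the spoon (0 pixels).
- **Clamping force:** this was estimated, since the foot force itself can't be read. The moving handle read about 12 N near the end, and 10.4 N on the final, slower step. From the angle turned since the bite, the given 14 N per radian would mean about 15–17 N.
- **Disagreement:** those two estimates don't match, and the force I measured rose more slowly than the stated 14 N per radian. Both fall within the firm range of 10 to 18 N, and I put the foot force at roughly 70–100 N. That is between the 35 N minimum and the 115 N limit.

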